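Comb the gouging carbons into their grooved tray

TASK

The copper-coated gouging carbons lie askew in the grooved tray: take the hand rake by its wooden grip, set it astride the tray at the clear end near you so that its head bears on both long rims, and comb it along to the far end with light, steady pressure on the rims until every carbon lies down in a groove of its own. Carbons are brittle and are not to be touched with the fingers; the tray is not quite level, so follow its rims by feel and do not lean on it; leave the tools round it alone. Then stand the rake upright on the bench beside the tray and let go.

Things in the scene. Friction and masses are not known exactly. Their poses are not given: they have to be found in the camera images.
- tray: Base plate (212 x 140 mm, screwed to the bench) of the grooved tray; origin: centre of its underside. On it sits a dark steel tray, 196 (x) x 136 (y) x 28 mm, inside 184 x 120; its two long rims (along x, 8 mm thick, centred y = +-64 mm) are flat. It pivots on a pin across its middle; a screw under its +x end holds it at a slope of up to 0.024 rad, either way, NOT measured.
- clear_end (a point): Fixed to the base plate: 80 mm from its centre towards -x (the end near the robot), midway between the long rims, 40 mm above the bench = rim tops of a level tray; the sloping rims are here up to 2 mm higher or lower, at the other end as much lower or higher. The rake's head is set down here. Carbons start at x > -73 mm, so the tines come down free behind them. Grooves: along y, every 14 mm (x = -84 ... +84 mm), 9.5 wide, 8 deep.
- rake: Hand rake, about 0.35 kg, standing loose and upright on the bench on two foot plates. Origin: midway between their undersides; z up along the grip. The foot plates (50 mm along x, inner faces at y = +-71 mm, 5 mm thick) hang outside the tray in use, 3 mm play a side, rake y parallel to tray y. Either end may point forward.
- rake_head (a point): Middle of the flat underside of the steel head bar (20 along x, 152 along y, 12 mm high), 20 mm above the rake's origin; it slides on both rims. Six round-tipped tines, 6 mm thick, y = -50 to +50 mm, hang 12.5 mm below it and so pass 1.5 mm over the ridges. Floating 3 mm off the rims, the tines ride over the carbons; 1 mm too low is too hard (10 to 15 N per mm). 3 to 8 N is right.
- rake_grip (a point): Where to hold the rake: 85 mm above its origin, in the upright wooden grip with rounded edges, 16 (x) x 26 (y) mm, which runs from 41 to 110 mm above the origin. Pinch it across its 16 mm, fingers closing along the rake's x.
- carbon0: Gouging carbon: copper-coated round rod, 8 x 110 mm, black ends, 25 g, brittle. Origin: mid length, on its axis; x along it. At the start it lies askew (0.27 to 0.36 rad) on top of the ridges (axis 30 mm above the bench, give or take the slope). Down in a groove its axis is 8 mm lower and parallel to the tray's y. When the rake pushes it along the tray's x it turns parallel to the tine row and drops into the next empty groove.
- carbon1: Gouging carbon: copper-coated round rod, 8 x 110 mm, black ends, 25 g, brittle. Origin: mid length, on its axis; x along it. At the start it lies askew (0.27 to 0.36 rad) on top of the ridges (axis 30 mm above the bench, give or take the slope). Down in a groove its axis is 8 mm lower and parallel to the tray's y. When the rake pushes it along the tray's x it turns parallel to the tine row and drops into the next empty groove.
- carbon2: Gouging carbon: copper-coated round rod, 8 x 110 mm, black ends, 25 g, brittle. Origin: mid length, on its axis; x along it. At the start it lies askew (0.27 to 0.36 rad) on top of the ridges (axis 30 mm above the bench, give or take the slope). Down in a groove its axis is 8 mm lower and parallel to the tray's y. When the rake pushes it along the tray's x it turns parallel to the tine row and drops into the next empty groove.
- carbon3: Gouging carbon: copper-coated round rod, 8 x 110 mm, black ends, 25 g, brittle. Origin: mid length, on its axis; x along it. At the start it lies askew (0.27 to 0.36 rad) on top of the ridges (axis 30 mm above the bench, give or take the slope). Down in a groove its axis is 8 mm lower and parallel to the tray's y. When the rake pushes it along the tray's x it turns parallel to the tine row and drops into the next empty groove.
- carbon4: Gouging carbon: copper-coated round rod, 8 x 110 mm, black ends, 25 g, brittle. Origin: mid length, on its axis; x along it. At the start it lies askew (0.27 to 0.36 rad) on top of the ridges (axis 30 mm above the bench, give or take the slope). Down in a groove its axis is 8 mm lower and parallel to the tray's y. When the rake pushes it along the tray's x it turns parallel to the tine row and drops into the next empty groove.
- side_cutters: Bystander: side cutters with blue handles, 152 x 55 x 13 mm, lying on the bench beyond the tray; origin centre of underside. Leave alone.
- hex_nut: Bystander: grey hexagon nut 30 x 34 x 16 mm, lying on the bench beyond the tray; origin centre of underside. Leave alone.
- bolt: Bystander: rusty bolt 24 x 27 x 55 mm standing on its head at the front left; origin centre of underside. Leave alone.

How it is judged:
By the outcome, as a careful person would: the job done as asked, in the order asked, and still so for the second after the job is handed in, with the robot touching nothing.
It also fails if it takes over 64 s, if anything falls off the work surface, if the arm or the gripper's body presses on something with over 40 N, if the wrist force passes 120 N, or if a joint passes its speed limit or range.

ROBOT

A 6-joint arm with a two-finger parallel gripper is mounted at the origin on a cart in front of the work surface, level with it; the furniture and walls round the work are solid. World frame = base frame: x ahead of the robot, y to its left, z up, the work surface at z = 0. Lengths are in mm, angles in degrees, forces in N, time in s.
With the tool pointing down it reaches from about 300 to 850 mm from the base axis. Payload 4.2 kg.
Tool frame: the origin (TCP) lies at the very end of the fingers, on their centre line; the grasp point (between the pads) lies 19 mm behind it (env.grip_point_offset is the distance from the TCP to the grasp point, in mm); z points along the fingers, y is the line along which they close (so a half turn about z gives the same grasp; the last joint's range is limited). The gripper opens to 91 mm and grips with 3 to 60 N. Pads are 32 mm wide; open, the fingers measure 118 mm over their backs; the gripper's body (76 mm by 178 mm) begins 60 mm behind the grasp point.
Start: joints at [-72.193, 18.312, 89.639, -0, 72.044, -1.146], TCP at [186.763, -543.841, 213.976] pointing down, gripper open.
Joint ranges: [-177.97, 177.97], [-48.28, 115.42], [12.27, 149.76], [-77.06, 257.06], [2.81, 150.46], [-146.56, 146.56]. Speed limits (degrees/s): [147.25, 147.25, 180, 180, 180, 180].

INTERFACE

Orientations are given as [roll, pitch, yaw] about the fixed x, y, z axes, in that order (R = Rz(yaw) Ry(pitch) Rx(roll)).
In Python, from workcell import env gives the robot as it stands. The module is installed in compiled form; this text tells all that it offers.
- The arm moves only by the tool arm_command, never from a script. Its argument "rows" is a list of rows, each an object with "delta_pos": the shift along the tool's x, y, z in mm, a list of three; "roll": the turn about the tool's z in units of 5 degrees (1.0 is 5 degrees); "jaw": the opening in per cent of the stroke, from 0 (shut) to 100 (fully open). A call has 1 to 20 rows; each row is the pose to reach, as a shift and turn from the pose commanded when the call began, along the tool's axes at that moment; what a row does not reach only later rows make up. A row lasts 1/12 s, in which the tool goes at most 41.7 mm and 7.16 degrees, less where a joint would pass 70% of its speed; a pose out of reach is approached as far as the arm can. A call with a gripper value outside its range is refused whole. The fingers move at their own pace and stop on an object; "squeeze" is the grip in N (left out, the last holds). Time passes only in rows, so rows that repeat a pose let the fingers close. It gives the time, the measured TCP pose, the force, the opening and the grip force at its end, in the units of the state.
- env.state(): the state, without advancing time (a new reading comes with each control period).
- env.grab_frame(name): name is "scene" or "top"; returns a dict with "img" (480x640x3 uint8, blue, green, red), "z_map" (480x640 float32, mm along the optical axis (not along the pixel's ray), 0 where there is no reading), "fov_y" (degrees; the focal length in pixels is half the picture's height over the tangent of half this angle, whatever the lens; pixels are square), "cx", "cy" (the principal point, pixels), "R" (3x3) and "t" (3): a world point X has camera coordinates R X + t. Camera axes: x right, y down, z forward; pixel columns grow to the right and rows downward; lengths in mm; the calibration is good to about 2 mm. A picture is of the moment at which its call begins.
- env.job_done(): hands the job in; it is judged then, once.
The state is a dict: "time_s": time; "qpos": joint angles; "qvel": joint speeds; "effort": joint torques, N m; "ee_pos": TCP position; "ee_rot": TCP orientation; "force": force on the tool from outside, world axes, zero at the start; "torque": the same for the moment, N m; "gripper_width": finger opening in mm; "gripper_force": force on a finger pad.
Only numpy, scipy, OpenCV 4.12 (cv2) and the standard library are available. Lean on these libraries where they do the work, as an engineer would, in place of code of your own. Each camera call takes 0.05 s, during which the arm holds its last target. There are 200 camera calls.

## Working session

There is one attempt and no reset: what is moved stays moved. The work goes in short steps, Python scripts to look and compute and a tool call to move; the robot and the scene stay as the last step left them, time stands still between calls to the robot, and variables do not carry over. Pictures are saved under pics/ and viewed, at most 10 in all, crops included, and the job is handed in when it is done.

Besides the shell and the picture viewer there is one more tool, called after "Emit:" by a JSON object that holds its "method" and its "body", one argument or row to a line. arm_command: Moves the arm, as the interface text tells. Its arguments: {"type":"object","properties":{"rows":{"type":"array"},"squeeze":{"type":"number"}},"required":["rows"]}

```bash
mkdir -p pics; cat > h.py <<'E'
import numpy as np, cv2
from workcell import env
def grab(n):
    f=env.grab_frame(n); f['f']=240/np.tan(np.radians(f['fov_y']/2)); return f
def world(f):
    v,u=np.mgrid[0:480,0:640]; z=f['z_map']
    c=np.stack([(u-f['cx'])/f['f']*z,(v-f['cy'])/f['f']*z,z],-1)
    w=(c-f['t'])@np.array(f['R']); w[z==0]=np.nan; return w
E
python3 - <<'E'
from h import *
for n in('scene','top'):
    f=grab(n); cv2.imwrite(f'pics/{n}0.png',f['img']); np.savez(n+'0.npz',w=world(f),img=f['img']); print(n,f['R'],f['t'],f['f'])
print(env.state())
E
```

```text
scene [[ 0.87615263 -0.48189185 -0.011697  ]
 [-0.36813776 -0.65327139 -0.66159737]
 [ 0.31117707  0.58396638 -0.74976803]] [-344.35598667  455.16987766  768.42860201] 562.1104017584693
top [[-1.22460371e-02 -9.99924018e-01 -1.41160865e-03]
 [-9.81459890e-01  1.22899309e-02 -1.91273214e-01]
 [ 1.91276029e-01 -9.56901600e-04 -9.81535820e-01]] [294.80615785 539.31037243 864.72628853] 507.23763595098256
{'time_s': 0.1, 'qpos': array([-7.21937356e+01,  1.83482454e+01,  8.96989878e+01,  6.94006225e-04,
        7.20430473e+01, -1.14443058e+00]), 'qvel': array([ 0.03175242, -0.07669518, -0.14744888,  0.07755434, -0.00495829,
        0.06103736]), 'effort': array([ 2.99134692e-03, -4.13328767e+01, -2.32506198e+01,  7.32311234e-02,
        4.21100913e-02, -4.50425659e-05]), 'ee_pos': array([ 186.6168405 , -543.40613665,  213.2045677 ]), 'ee_rot': array([-1.79909751e+02, -2.46287985e-03,  1.89504786e+01]), 'force': array([-0.40073564,  0.65113839, -0.12387272]), 'torque': array([-0.00474898,  0.03051625, -0.03528828]), 'gripper_force': 0.0, 'gripper_width': 90.91688499421957}
```

View pics/scene0.png

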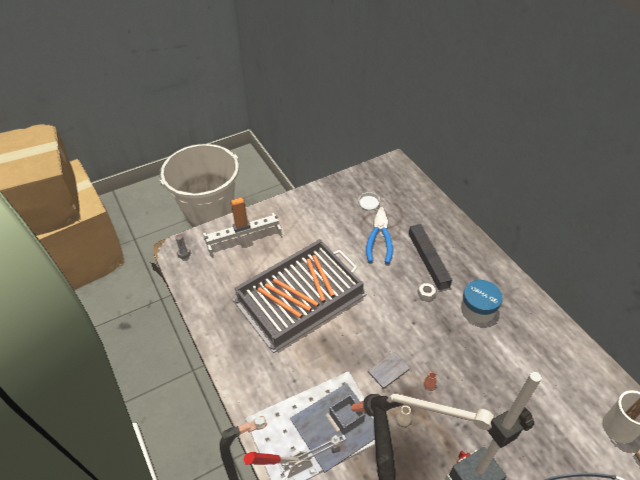

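View pics/top0.png

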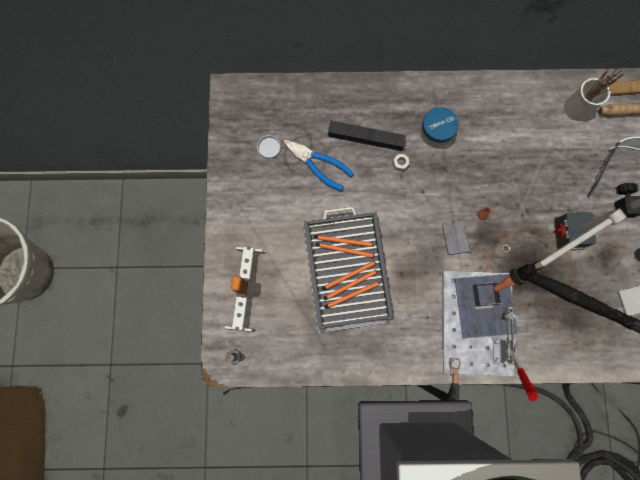

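The tray is at about (348,270) in the top view, with the rake left of it, grip at (240,285). The bolt is at (235,356), the cutters and nut lie beyond the tray, and the near end is at the picture's bottom. Next I measure both from depth.

```bash
python3 - <<'E'
from h import *
for n in('top','scene'):
    d=np.load(n+'0.npz'); w=d['w']
    if n=='top':
        def px(u,v): return w[v,u].round(0)
        print('tray',px(348,270),'rake',px(243,290),'grip',px(238,284),'bolt',px(235,356),'bench',px(270,350),px(430,300))
        c=w[270,348][:2].copy(); r=w[290,246][:2].copy()
    def rect(name,cen,rad,lo,hi):
        m=(np.hypot(w[...,0]-cen[0],w[...,1]-cen[1])<rad)&(w[...,2]>lo)&(w[...,2]<hi)
        p=w[m]; q=p[:,:2].astype(np.float32)
        b=cv2.minAreaRect(q); print(n,name,len(p),b,'zmed',np.median(p[:,2]),'mean',p.mean(0))
        return p
    p=rect('tray',c,150,34,48); rect('base',c,150,6,48)
    rect('grip',r,100,85,130); rect('gtop',r,100,104,130); rect('head',r,110,25,40)
    A=np.c_[p,np.ones(len(p))]
E
```

```text
tray [493. 240.  16.] rake [454. 427.  65.] grip [460. 429. 108.] bolt [340. 444.  30.] bench [350. 385.   3.] [437.  87.   2.]
top tray 1774 ((501.63238525390625, 242.98036193847656), (213.35891723632812, 136.2432861328125), 7.257620811462402) zmed 38.12266848222747 mean [502.33557907 242.17115929  38.06071565]
top base 8253 ((488.2911376953125, 234.15399169921875), (201.63815307617188, 238.8593292236328), 79.99061584472656) zmed 24.087509282012746 mean [493.31579543 241.32552647  25.42950489]
top grip 169 ((461.4308776855469, 433.1721496582031), (16.319503784179688, 24.422863006591797), 85.77859497070312) zmed 107.97576686202248 mean [460.97349758 431.66504921 105.58174593]
top gtop 136 ((461.71075439453125, 433.259521484375), (15.71560001373291, 23.661970138549805), 89.10193634033203) zmed 108.4284056579474 mean [461.53169755 432.78129646 108.22670626]
top head 786 ((462.5317077636719, 433.11163330078125), (20.641719818115234, 152.54458618164062), 82.98350524902344) zmed 31.340105352623972 mean [460.30985217 432.51048866  31.51275421]
scene tray 1721 ((502.67633056640625, 241.2681
[... 173 characters left out ...]
90625, 243.4703826904297), (260.1398010253906, 236.24493408203125), 24.89932632446289) zmed 25.528078228481707 mean [492.12108308 237.13954556  26.14325029]
scene grip 180 ((463.2915954589844, 429.9783935546875), (17.69343376159668, 25.97376823425293), 84.62938690185547) zmed 102.16424789506965 mean [462.2652638  427.54644594 100.41195102]
scene gtop 77 ((463.03863525390625, 430.875), (15.6583833694458, 24.450775146484375), 82.7818374633789) zmed 108.64985880929302 mean [462.92771353 429.66278186 108.39508747]
scene head 623 ((463.61004638671875, 430.9745788574219), (24.978710174560547, 152.2923583984375), 82.00801086425781) zmed 31.3392361117496 mean [462.09010679 428.66656453  31.30248768]
```

```bash
python3 - <<'E'
from h import *
a=np.load('top0.npz')['img'];
t=cv2.resize(a[205:345,205:405],(800,560),interpolation=cv2.INTER_CUBIC); cv2.imwrite('pics/crop1.png',t)
E
```

```text
(no output)
```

View pics/crop1.png

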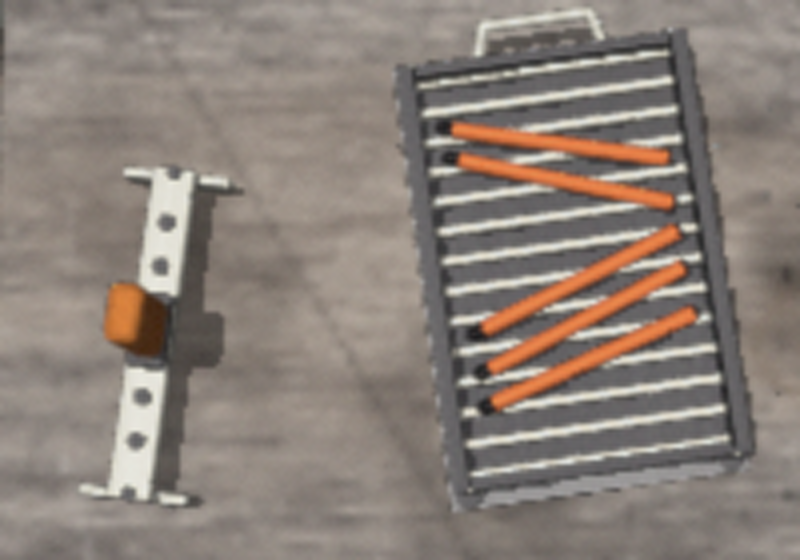

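The crop shows the rake lying along world x (ends at crop (175,175) and (140,495), grip top at (130,320)). The tray is turned about 7°, with the handle at its far end (540,30) and all five carbons ahead of the clear near end. Now I refine the tray pose and check the transit obstacles.

```bash
python3 - <<'E'
from h import *
for n in('top','scene'):
    w=np.load(n+'0.npz')['w']
    th=np.radians(7.2); X=np.array([np.cos(th),np.sin(th)]);Y=np.array([-np.sin(th),np.cos(th)])
    c0=np.array([494,241.]); d=w[...,:2]-c0; tx=d@X; ty=d@Y; z=w[...,2]
    m=(abs(tx)<110)&(abs(ty)<74)&(z>33)&(z<48)
    for s in(1,-1):
        k=m&(ty*s>55)&(abs(tx)<85); A=np.c_[tx[k],np.ones(k.sum())]
        print(n,s,k.sum(),'y fit',np.linalg.lstsq(A,ty[k],rcond=None)[0],'yrange',np.percentile(ty[k],[2,50,98]),'z',np.linalg.lstsq(A,z[k],rcond=None)[0])
    e=m&(abs(ty)>58); print('x ends',np.percentile(tx[e],[0.5,99.5]))
    e=m&(abs(ty)<35)&(abs(tx)>88); print('short walls', np.percentile(tx[e&(tx<0)],[3,97]) if (e&(tx<0)).any() else 0)
    b=(np.abs(tx)<200)&(abs(ty)<200)&(z<8)&(z>-8); print('bench',np.nanmedian(z[b]))
    o=(w[...,0]>150)&(w[...,0]<480)&(w[...,1]>-450)&(w[...,1]<100); print('maxz',np.nanpercentile(z[o],[95,99,99.9]),)
    for y in range(-560,560,80):
        q=(abs(w[...,1]-y)<40)&(w[...,0]>150)&(w[...,0]<550); print(y,np.nanmax(z[q]).round() if q.any() else None,end=' ')
    print()
E
```

```text
top 1 410 y fit [-7.08189987e-04  6.50755245e+01] yrange [61.25044475 65.09699926 68.88857949] z [1.62655419e-02 3.93355180e+01]
top -1 443 y fit [ 6.22872048e-04 -6.24621506e+01] yrange [-66.63498109 -62.42391834 -58.72006281] z [1.98650112e-02 3.93465919e+01]
x ends [-97.80429621  96.47943044]
short walls [-98.43473849 -92.8405172 ]
bench 0.5289755264263513
maxz [123.11165094 130.54462286 139.43029174]
-560 -785.0 -480 -371.0 -400 -793.0 -320 20.0 -240 137.0 -160 218.0 -80 188.0 0 144.0 80 28.0 160 44.0 240 40.0 320 44.0 400 112.0 480 109.0 
scene 1 435 y fit [-5.35547491e-03  6.20722450e+01] yrange [57.73098965 61.27094415 67.39056334] z [1.07456366e-02 3.84100559e+01]
scene -1 508 y fit [-3.81262733e-03 -6.57056201e+01] yrange [-69.56757699 -66.3645394  -60.34365144] z [1.53931964e-02 3.87438575e+01]
x ends [-97.34367955  97.28343962]
short walls [-97.72680625 -92.00874934]
bench 0.8052982590840577
maxz [736.06490968 744.69060534 748.58611922]
-560 None -480 None -400 None -320 None -240 None -160 750.0 -80 467.0 0 140.0 80 29.0 160 44.0 240 40.0 320 44.0 400 113.0 480 58.0
```

```bash
cat >> h.py <<'E'
from scipy.spatial.transform import Rotation as Ro
def plan(pts,yaw1=None,s=None):
    """world TCP targets -> tool deltas from present pose; yaw target -> roll units"""
    s=s or env.state(); R=Ro.from_euler('xyz',s['ee_rot'],degrees=True).as_matrix()
    for p in pts: print(p,'->',((np.array(p)-s['ee_pos'])@R).round(1))
    if yaw1 is not None: print('roll units',-(yaw1-s['ee_rot'][2])/5)
E
python3 - <<'E'
from h import *
for n in('top','scene'):
    w=np.load(n+'0.npz')['w']
    q=(w[...,0]>100)&(w[...,0]<650)&(w[...,1]>-500)&(w[...,1]<100)
    for a,b in((150,250),(250,400),(400,900)):
        k=q&(w[...,2]>a)&(w[...,2]<b); v,u=np.nonzero(k)
        if len(u): print(n,a,len(u),'px',u.min(),u.max(),v.min(),v.max(),'w',w[k].min(0).round(),w[k].max(0).round())
plan([(187,-544,330),(380,-150,330),(462,432,330),(462,432,150),(462,432,66)],172.3)
E
```

```text
top 150 1440 px 540 639 183 265 w [ 479. -195.  150.] [597. -59. 238.]
scene 150 2180 px 391 534 394 449 w [ 479. -197.  150.] [597. -61. 250.]
scene 250 822 px 127 541 371 479 w [ 166. -188.  250.] [567. -62. 400.]
scene 400 25878 px 0 146 191 479 w [ 152. -198.  400.] [212. -99. 750.]
(187, -544, 330) -> [   0.2    0.5 -116.8]
(380, -150, 330) -> [ 310.7 -309.5 -116.3]
(462, 432, 330) -> [ 577.2 -833.3 -115.5]
(462, 432, 150) -> [ 577.2 -833.    64.5]
(462, 432, 66) -> [ 577.2 -832.9  148.5]
roll units -30.66990428059256
```

Emit:
{"method": "arm_command", "body": {
  "rows": [
    {"delta_pos":[0,0,-40],"roll":-1,"jaw":100},
    {"delta_pos":[0,0,-78],"roll":-2,"jaw":100},
    {"delta_pos":[20,-27,-100],"roll":-3,"jaw":100},
    {"delta_pos":[40,-54,-117],"roll":-4,"jaw":100},
    {"delta_pos":[60,-80,-117],"roll":-5,"jaw":100},
    {"delta_pos":[80,-107,-117],"roll":-6,"jaw":100},
    {"delta_pos":[100,-134,-117],"roll":-7,"jaw":100},
    {"delta_pos":[120,-160,-117],"roll":-8,"jaw":100},
    {"delta_pos":[140,-187,-117],"roll":-9,"jaw":100},
    {"delta_pos":[160,-214,-117],"roll":-10,"jaw":100},
    {"delta_pos":[180,-240,-117],"roll":-11,"jaw":100},
    {"delta_pos":[200,-267,-117],"roll":-12,"jaw":100},
    {"delta_pos":[220,-294,-117],"roll":-13,"jaw":100},
    {"delta_pos":[240,-321,-117],"roll":-14,"jaw":100},
    {"delta_pos":[260,-347,-117],"roll":-15,"jaw":100}
  ]
}}

```text
time_s: 1.35
ee_pos: [319.7, -129.4, 330.8]
ee_rot: [-180.0, -0.0, 94.2]
force: [0.3, -0.7, -1.0]
gripper_width: 91.6
gripper_force: 0.0
```

```bash
python3 - <<'E'
from h import *
s=env.state();print(s['time_s'],s['ee_pos'],s['ee_rot'],s['force'])
plan([(462,432,330),(462,432,160),(462,432,66)],172.3)
E
```

```text
1.35 [ 319.70843443 -129.44685714  330.78536858] [-1.79999984e+02 -4.27094005e-03  9.41774455e+01] [ 0.32573922 -0.66434221 -1.02546131]
(462, 432, 330) -> [549.6 182.8   0.8]
(462, 432, 160) -> [549.6 182.8 170.8]
(462, 432, 66) -> [549.6 182.8 264.8]
roll units -15.624510898819697
```

Emit:
{"method": "arm_command", "body": {
  "rows": [
    {"delta_pos":[34,11,0],"roll":-1,"jaw":100},
    {"delta_pos":[69,23,0],"roll":-2,"jaw":100},
    {"delta_pos":[103,34,0],"roll":-3,"jaw":100},
    {"delta_pos":[137,46,0],"roll":-4,"jaw":100},
    {"delta_pos":[172,57,0],"roll":-5,"jaw":100},
    {"delta_pos":[206,69,0],"roll":-6,"jaw":100},
    {"delta_pos":[240,80,0],"roll":-7,"jaw":100},
    {"delta_pos":[275,91,0],"roll":-8,"jaw":100},
    {"delta_pos":[309,103,0],"roll":-9,"jaw":100},
    {"delta_pos":[344,114,0],"roll":-10,"jaw":100},
    {"delta_pos":[378,126,10],"roll":-11,"jaw":100},
    {"delta_pos":[412,137,30],"roll":-12,"jaw":100},
    {"delta_pos":[447,149,50],"roll":-13,"jaw":100},
    {"delta_pos":[481,160,80],"roll":-14,"jaw":100},
    {"delta_pos":[515,171,110],"roll":-15,"jaw":100},
    {"delta_pos":[549.6,182.8,140],"roll":-15.6,"jaw":100},
    {"delta_pos":[549.6,182.8,160],"roll":-15.6,"jaw":100},
    {"delta_pos":[549.6,182.8,160],"roll":-15.6,"jaw":100},
    {"delta_pos":[549.6,182.8,160],"roll":-15.6,"jaw":100}
  ]
}}

```text
time_s: 2.93
ee_pos: [463.4, 429.1, 168.5]
ee_rot: [-179.7, -0.2, 172.0]
force: [0.1, -0.5, 0.7]
gripper_width: 91.5
gripper_force: 0.0
```

```bash
python3 - <<'E'
from h import *
s=env.state();print(s['ee_pos'],s['ee_rot'],s['force'],s['qpos'])
plan([(462,432,66)],172.3)
f=grab('scene'); w=world(f); 
cv2.imwrite('pics/s1.png',cv2.resize(f['img'][100:320,120:420],(800,587),interpolation=cv2.INTER_CUBIC))
E
```

```text
[463.35543242 429.10688312 168.54971274] [-179.7324633    -0.19655877  172.00101593] [ 0.05272793 -0.45996495  0.70155207] [ 4.17710168e+01  2.52431632e+01  8.55182394e+01 -2.42530994e-02
  6.95698005e+01 -4.02219264e+01]
(462, 432, 66) -> [  1.4   3.2 102.5]
roll units -0.059796813083869436
```

View pics/s1.png

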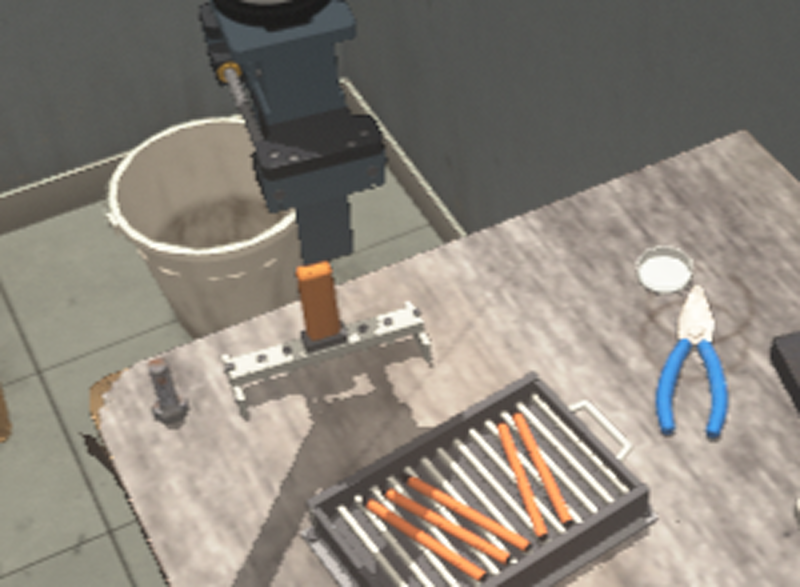

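The fingers (crop ~(325,230)) sit above the grip top (315,270) and are aligned with it. I descend and close.

Emit:
{"method": "arm_command", "body": {
  "rows": [
    {"delta_pos":[0,0,20],"roll":0,"jaw":100},
    {"delta_pos":[0,0,40],"roll":0,"jaw":100},
    {"delta_pos":[0,0,60],"roll":0,"jaw":100},
    {"delta_pos":[0,0,80],"roll":0,"jaw":100},
    {"delta_pos":[0,0,95],"roll":0,"jaw":100},
    {"delta_pos":[0,0,104],"roll":0,"jaw":100},
    {"delta_pos":[0,0,104],"roll":0,"jaw":60},
    {"delta_pos":[0,0,104],"roll":0,"jaw":40}
  ]
}}

```text
time_s: 3.65
ee_pos: [465.3, 429.7, 68.7]
ee_rot: [179.9, 0.1, 171.9]
force: [0.5, 0.7, 0.4]
gripper_width: 81.0
gripper_force: 0.0
```

```bash
python3 - <<'E'
from h import *
s=env.state();print(s['ee_pos'],s['ee_rot'],s['force'],s['gripper_width'])
f=grab('scene'); w=world(f); 
g=w[...,2]
for n in('scene',):
    b=np.load('scene0.npz')['w']; m=(np.hypot(w[...,0]-462,w[...,1]-432)<110)&(g>25)&(g<40); r=cv2.minAreaRect(w[m][:,:2].astype(np.float32)); print(r)
E
```

```text
[465.26421446 429.66645368  68.66111663] [1.79901050e+02 9.37926774e-02 1.71907965e+02] [0.47819314 0.70810911 0.42264937] 80.97765880595684
((463.434326171875, 431.949951171875), (25.432910919189453, 151.873291015625), 82.85938262939453)
```

Emit:
{"method": "arm_command", "body": {
  "rows": [
    {"delta_pos":[3,1.5,2],"roll":0,"jaw":60},
    {"delta_pos":[3,1.5,2],"roll":0,"jaw":45},
    {"delta_pos":[3,1.5,2],"roll":0,"jaw":35},
    {"delta_pos":[3,1.5,2],"roll":0,"jaw":30},
    {"delta_pos":[3,1.5,2],"roll":0,"jaw":25},
    {"delta_pos":[3,1.5,2],"roll":0,"jaw":20},
    {"delta_pos":[3,1.5,2],"roll":0,"jaw":10},
    {"delta_pos":[3,1.5,2],"roll":0,"jaw":0},
    {"delta_pos":[3,1.5,2],"roll":0,"jaw":0},
    {"delta_pos":[3,1.5,2],"roll":0,"jaw":0},
    {"delta_pos":[3,1.5,2],"roll":0,"jaw":0},
    {"delta_pos":[3,1.5,2],"roll":0,"jaw":0}
  ],
  "squeeze": 40
}}

```text
time_s: 4.7
ee_pos: [461.9, 431.9, 65.0]
ee_rot: [180.0, 0.0, 172.0]
force: [-0.5, 1.1, -0.6]
gripper_width: 16.1
gripper_force: 40.0
```

```bash
python3 - <<'E'
from h import *
s=env.state();print(s['time_s'],s['ee_pos'],s['ee_rot'],s['force'],s['torque'],s['gripper_width'],s['gripper_force'])
f=grab('scene'); w=world(f); g=w[...,2]
m=(np.hypot(w[...,0]-462,w[...,1]-432)<110)&(g>25)&(g<40); r=cv2.minAreaRect(w[m][:,:2].astype(np.float32)); print(r,np.median(g[m]))
s=env.state();print(s['ee_pos'])
E
```

```text
4.7 [461.87126764 431.86100213  64.95186107] [1.79971206e+02 3.02081735e-02 1.71965280e+02] [-0.54214694  1.08802528 -0.57706069] [ 0.33610781 -0.36725026  0.05292465] 16.101375554408325 39.99982237815857
((463.6068115234375, 429.1806335449219), (26.671030044555664, 152.26846313476562), 81.56652069091797) 31.207864780408766
[461.86751955 431.86215661  64.97064729]
```

Emit:
{"method": "arm_command", "body": {
  "rows": [
    {"delta_pos":[0,0,-10],"roll":0,"jaw":0},
    {"delta_pos":[0,0,-30],"roll":0,"jaw":0},
    {"delta_pos":[0,0,-55],"roll":0,"jaw":0},
    {"delta_pos":[0,0,-80],"roll":0,"jaw":0},
    {"delta_pos":[1,-12,-90],"roll":1,"jaw":0},
    {"delta_pos":[3,-30,-90],"roll":2,"jaw":0},
    {"delta_pos":[5,-48,-90],"roll":3,"jaw":0},
    {"delta_pos":[6,-66,-90],"roll":4,"jaw":0},
    {"delta_pos":[8,-84,-90],"roll":5,"jaw":0},
    {"delta_pos":[10,-102,-90],"roll":6,"jaw":0},
    {"delta_pos":[11,-120,-90],"roll":7,"jaw":0},
    {"delta_pos":[13,-138,-90],"roll":8,"jaw":0},
    {"delta_pos":[15,-156,-90],"roll":9,"jaw":0},
    {"delta_pos":[16,-174,-90],"roll":10,"jaw":0},
    {"delta_pos":[18,-190,-90],"roll":11,"jaw":0},
    {"delta_pos":[19,-200,-90],"roll":12,"jaw":0},
    {"delta_pos":[19,-205.7,-90],"roll":13,"jaw":0},
    {"delta_pos":[19,-205.7,-90],"roll":14,"jaw":0},
    {"delta_pos":[19,-205.7,-90],"roll":15,"jaw":0},
    {"delta_pos":[19,-205.7,-90],"roll":15,"jaw":0}
  ]
}}

```text
time_s: 6.42
ee_pos: [413.4, 229.9, 155.0]
ee_rot: [-179.9, 0.0, 96.8]
force: [-0.5, -0.0, -2.9]
gripper_width: 16.3
gripper_force: 40.0
```

Emit:
{"method": "arm_command", "body": {
  "rows": [
    {"delta_pos":[0,0,15],"roll":0,"jaw":0},
    {"delta_pos":[0,0,30],"roll":0,"jaw":0},
    {"delta_pos":[0,0,40],"roll":0,"jaw":0},
    {"delta_pos":[0,0,40],"roll":0,"jaw":0},
    {"delta_pos":[0,0,40],"roll":0,"jaw":0},
    {"delta_pos":[0,0,40],"roll":0,"jaw":0}
  ]
}}

```text
time_s: 6.92
ee_pos: [414.4, 230.8, 115.5]
ee_rot: [180.0, -0.0, 97.0]
force: [0.3, -0.1, -3.3]
gripper_width: 16.0
gripper_force: 40.0
```

```bash
cat > m.py <<'E'
from h import *
import sys
s=env.state();print(s['time_s'],s['ee_pos'].round(2),s['ee_rot'].round(2),s['force'].round(2),s['torque'].round(3),s['gripper_force'])
th=np.radians(7.1); X=np.array([np.cos(th),np.sin(th)]);Y=np.array([-np.sin(th),np.cos(th)])
print('TCP in tray xy', (s['ee_pos'][:2]-[493.7,240.8])@np.c_[X,Y])
zt=s['ee_pos'][2]-65
for n in('top','scene'):
    f=grab(n); w=world(f); z=w[...,2]
    m=(np.hypot(*(w[...,:2]-s['ee_pos'][:2]).transpose(2,0,1))<95)&(z>zt+27)&(z<zt+37)
    r=cv2.minAreaRect(w[m][:,:2].astype(np.float32)); print(n,m.sum(),r,(np.array(r[0])-[493.7,240.8])@np.c_[X,Y],np.median(z[m]))
    cv2.imwrite(f'pics/{n}_{s["time_s"]:.1f}.png',f['img'])
E
python3 m.py; ls pics
```

```text
6.9167 [414.42 230.77 115.54] [ 1.7996e+02 -1.0000e-02  9.7010e+01] [ 0.3  -0.07 -3.31] [ 0.029 -0.148 -0.01 ] 39.998252391815186
TCP in tray xy [-79.91296863  -0.15599249]
top 163 ((406.7076110839844, 291.5001220703125), (19.577260971069336, 26.457904815673828), 6.6003546714782715) [-80.05871592  61.06373812] 82.54396927974067
scene 526 ((415.814697265625, 227.17034912109375), (20.960729598999023, 153.03004455566406), 7.0051422119140625) [-78.97271837  -3.89839944] 82.44674009416863
crop1.png
s1.png
scene0.png
scene_6.9.png
top0.png
top_6.9.png
```

```bash
python3 - <<'E'
import cv2,numpy as np
a=cv2.imread('pics/top_6.9.png')[200:350,280:420];b=cv2.imread('pics/scene_6.9.png')[200:360,220:380]
o=np.hstack([cv2.resize(a,(400,429),interpolation=2),cv2.resize(b,(400,400),interpolation=2)[:400].copy() if 0 else cv2.resize(b,(400,429),interpolation=2)])
cv2.imwrite('pics/c2.png',o)
E
```

```text
(no output)
```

View pics/c2.png

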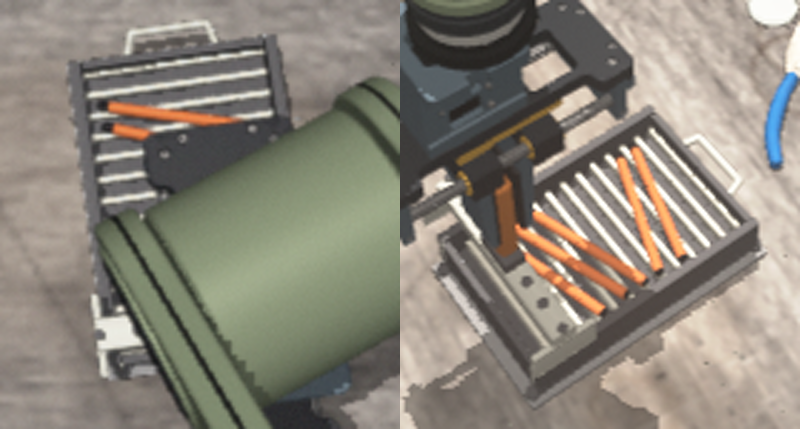

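The rake's head is astride the near end and square to the tray, with its -y foot near the rim at right-crop (560,340). Both cameras put it 2–3 mm too far to tray -y. I shift it +2 and look again just above the rims.

Emit:
{"method": "arm_command", "body": {
  "rows": [
    {"delta_pos":[2.2,0,2],"roll":0,"jaw":0},
    {"delta_pos":[2.2,0,6],"roll":0,"jaw":0},
    {"delta_pos":[2.2,0,7],"roll":0,"jaw":0},
    {"delta_pos":[2.2,0,7],"roll":0,"jaw":0},
    {"delta_pos":[2.2,0,7],"roll":0,"jaw":0}
  ]
}}

```text
time_s: 7.43
ee_pos: [413.7, 232.7, 107.8]
ee_rot: [-180.0, 0.0, 97.0]
force: [-0.8, 0.4, -3.8]
gripper_width: 16.2
gripper_force: 40.0
```

```bash
python3 m.py; python3 - <<'E'
from h import *
s=env.state()
th=np.radians(7.1); X=np.array([np.cos(th),np.sin(th)]);Y=np.array([-np.sin(th),np.cos(th)])
for n in('top','scene'):
    f=grab(n); w=world(f); d=w[...,:2]-[493.7,240.8]; tx=d@X;ty=d@Y;z=w[...,2]
    r=(abs(tx+80)<9)&(abs(ty)<90)&(z>68)&(z<80)   # head
    t=(tx>-40)&(tx<80)&(abs(ty)<75)&(z>35)&(z<45) # rims
    print(n,'head y',np.percentile(ty[r],[1,99]),r.sum(),'rims y',[np.percentile(ty[t&(ty>0)],[2,50,98]),np.percentile(ty[t&(ty<0)],[2,50,98])])
E
```

```text
7.4333 [413.67 232.71 107.78] [-1.7998e+02  1.0000e-02  9.6960e+01] [-0.76  0.37 -3.81] [ 0.045 -0.103  0.01 ] 39.99820590019226
TCP in tray xy [-80.4127113   1.8603601]
top 153 ((405.9881896972656, 294.26751708984375), (19.78217124938965, 24.95816421508789), 7.2794928550720215) [-80.43056662  63.89883413] 74.6143158645065
scene 512 ((415.00244140625, 229.22023010253906), (20.86435890197754, 152.92796325683594), 6.752753257751465) [-79.52537749  -1.76384104] 74.63390863773125
top head y [53.20548417 76.06402076] 137 rims y [array([ 8.43276231, 64.57121593, 69.08378851]), array([-66.27974867, -61.83089781,  -5.58631306])]
scene head y [-77.00478683  73.20170479] 470 rims y [array([ 3.15895268, 60.92557246, 67.85108088]), array([-69.22932919, -64.66288093,  -4.5407497 ])]
```

Emit:
{"method": "arm_command", "body": {
  "rows": [
    {"delta_pos":[1,0,2],"roll":0,"jaw":0},
    {"delta_pos":[1,0,6],"roll":0,"jaw":0},
    {"delta_pos":[1,0,10],"roll":0,"jaw":0},
    {"delta_pos":[1,0,14],"roll":0,"jaw":0},
    {"delta_pos":[1,0,17],"roll":0,"jaw":0},
    {"delta_pos":[1,0,19],"roll":0,"jaw":0},
    {"delta_pos":[1,0,20],"roll":0,"jaw":0},
    {"delta_pos":[1,0,20],"roll":0,"jaw":0},
    {"delta_pos":[1,0,20],"roll":0,"jaw":0}
  ]
}}

```text
time_s: 8.38
ee_pos: [413.8, 233.8, 87.9]
ee_rot: [180.0, 0.0, 97.0]
force: [1.3, -0.1, -4.2]
gripper_width: 16.0
gripper_force: 40.0
```

Emit:
{"method": "arm_command", "body": {
  "rows": [
    {"delta_pos":[0,0,0.5],"roll":0,"jaw":0},
    {"delta_pos":[0,0,1],"roll":0,"jaw":0},
    {"delta_pos":[0,0,1.5],"roll":0,"jaw":0},
    {"delta_pos":[0,0,2],"roll":0,"jaw":0},
    {"delta_pos":[0,0,2],"roll":0,"jaw":0},
    {"delta_pos":[0,0,2],"roll":0,"jaw":0}
  ]
}}

```text
time_s: 8.88
ee_pos: [413.7, 233.7, 85.9]
ee_rot: [180.0, 0.0, 97.0]
force: [1.1, -0.3, -3.7]
gripper_width: 15.9
gripper_force: 40.0
```

Emit:
{"method": "arm_command", "body": {
  "rows": [
    {"delta_pos":[0,0,0.3],"roll":0,"jaw":0},
    {"delta_pos":[0,0,0.6],"roll":0,"jaw":0},
    {"delta_pos":[0,0,0.8],"roll":0,"jaw":0},
    {"delta_pos":[0,0,0.8],"roll":0,"jaw":0},
    {"delta_pos":[0,0,0.8],"roll":0,"jaw":0}
  ]
}}

```text
time_s: 9.3
ee_pos: [413.7, 233.7, 85.1]
ee_rot: [-180.0, 0.0, 97.0]
force: [-0.2, 0.4, -3.5]
gripper_width: 15.7
gripper_force: 40.0
```

Emit:
{"method": "arm_command", "body": {
  "rows": [
    {"delta_pos":[0,0,0.3],"roll":0,"jaw":0},
    {"delta_pos":[0,0,0.5],"roll":0,"jaw":0},
    {"delta_pos":[0,0,0.5],"roll":0,"jaw":0},
    {"delta_pos":[0,0,0.5],"roll":0,"jaw":0}
  ]
}}

```text
time_s: 9.63
ee_pos: [413.7, 233.8, 84.6]
ee_rot: [-180.0, 0.0, 97.0]
force: [-0.1, -0.2, -4.1]
gripper_width: 15.3
gripper_force: 40.0
```

Emit:
{"method": "arm_command", "body": {
  "rows": [
    {"delta_pos":[0,0,0.3],"roll":0,"jaw":0},
    {"delta_pos":[0,0,0.5],"roll":0,"jaw":0},
    {"delta_pos":[0,0,0.5],"roll":0,"jaw":0},
    {"delta_pos":[0,0,0.5],"roll":0,"jaw":0}
  ]
}}

```text
time_s: 9.97
ee_pos: [413.7, 233.7, 84.1]
ee_rot: [-180.0, 0.0, 97.0]
force: [0.3, 0.8, -4.0]
gripper_width: 15.9
gripper_force: 40.0
```

Emit:
{"method": "arm_command", "body": {
  "rows": [
    {"delta_pos":[0,0,0.2],"roll":0,"jaw":0},
    {"delta_pos":[0,0,0.4],"roll":0,"jaw":0},
    {"delta_pos":[0,0,0.4],"roll":0,"jaw":0},
    {"delta_pos":[0,0,0.4],"roll":0,"jaw":0}
  ]
}}

```text
time_s: 10.3
ee_pos: [413.7, 233.7, 83.7]
ee_rot: [-180.0, 0.0, 97.0]
force: [-0.3, 0.4, -4.0]
gripper_width: 15.9
gripper_force: 40.0
```

Emit:
{"method": "arm_command", "body": {
  "rows": [
    {"delta_pos":[0,0,0.2],"roll":0,"jaw":0},
    {"delta_pos":[0,0,0.4],"roll":0,"jaw":0},
    {"delta_pos":[0,0,0.4],"roll":0,"jaw":0},
    {"delta_pos":[0,0,0.4],"roll":0,"jaw":0}
  ]
}}

```text
time_s: 10.63
ee_pos: [413.7, 233.8, 83.5]
ee_rot: [180.0, 0.0, 97.0]
force: [-1.0, -0.3, -0.5]
gripper_width: 15.8
gripper_force: 40.0
```

Contact came at TCP z≈83.6, which puts the rims 1.4 mm low here and implies a rise of about 0.0175 towards +x. I start combing, checking the force every stretch.

Emit:
{"method": "arm_command", "body": {
  "rows": [
    {"delta_pos":[0,0,0.2],"roll":0,"jaw":0},
    {"delta_pos":[0,1,0.18],"roll":0,"jaw":0},
    {"delta_pos":[0,3,0.15],"roll":0,"jaw":0},
    {"delta_pos":[0,5,0.11],"roll":0,"jaw":0},
    {"delta_pos":[0,7,0.08],"roll":0,"jaw":0},
    {"delta_pos":[0,9,0.04],"roll":0,"jaw":0},
    {"delta_pos":[0,11,0.01],"roll":0,"jaw":0},
    {"delta_pos":[0,13,-0.03],"roll":0,"jaw":0}
  ]
}}

```text
time_s: 11.3
ee_pos: [426.8, 235.4, 83.6]
ee_rot: [180.0, -0.0, 96.9]
force: [-2.6, 0.7, 5.1]
gripper_width: 15.6
gripper_force: 40.0
```

Emit:
{"method": "arm_command", "body": {
  "rows": [
    {"delta_pos":[0,1,-0.28],"roll":0,"jaw":0},
    {"delta_pos":[0,3,-0.33],"roll":0,"jaw":0},
    {"delta_pos":[0,5,-0.37],"roll":0,"jaw":0},
    {"delta_pos":[0,7,-0.4],"roll":0,"jaw":0},
    {"delta_pos":[0,9,-0.44],"roll":0,"jaw":0},
    {"delta_pos":[0,11,-0.47],"roll":0,"jaw":0}
  ]
}}

```text
time_s: 11.8
ee_pos: [437.7, 236.7, 83.9]
ee_rot: [180.0, 0.0, 97.0]
force: [-1.5, -0.7, 4.2]
gripper_width: 15.5
gripper_force: 40.0
```

Emit:
{"method": "arm_command", "body": {
  "rows": [
    {"delta_pos":[0,1,-0.2],"roll":0,"jaw":0},
    {"delta_pos":[0,3,-0.32],"roll":0,"jaw":0},
    {"delta_pos":[0,5,-0.36],"roll":0,"jaw":0},
    {"delta_pos":[0,7,-0.4],"roll":0,"jaw":0},
    {"delta_pos":[0,9,-0.45],"roll":0,"jaw":0},
    {"delta_pos":[0,11,-0.49],"roll":0,"jaw":0}
  ]
}}

```text
time_s: 12.3
ee_pos: [448.7, 238.0, 84.1]
ee_rot: [-180.0, 0.0, 97.0]
force: [-1.3, 0.2, 1.1]
gripper_width: 15.8
gripper_force: 40.0
```

Emit:
{"method": "arm_command", "body": {
  "rows": [
    {"delta_pos":[0,2,-0.04],"roll":0,"jaw":0},
    {"delta_pos":[0,4,-0.08],"roll":0,"jaw":0},
    {"delta_pos":[0,6,-0.11],"roll":0,"jaw":0},
    {"delta_pos":[0,8,-0.15],"roll":0,"jaw":0},
    {"delta_pos":[0,10,-0.19],"roll":0,"jaw":0},
    {"delta_pos":[0,12,-0.23],"roll":0,"jaw":0},
    {"delta_pos":[0,14,-0.26],"roll":0,"jaw":0}
  ]
}}

```text
time_s: 12.88
ee_pos: [462.5, 239.7, 84.4]
ee_rot: [-180.0, 0.0, 97.0]
force: [-1.0, -0.7, -1.4]
gripper_width: 15.6
gripper_force: 40.0
```

Emit:
{"method": "arm_command", "body": {
  "rows": [
    {"delta_pos":[0,1,0.15],"roll":0,"jaw":0},
    {"delta_pos":[0,3,0.15],"roll":0,"jaw":0},
    {"delta_pos":[0,5,0.12],"roll":0,"jaw":0},
    {"delta_pos":[0,7,0.08],"roll":0,"jaw":0},
    {"delta_pos":[0,9,0.05],"roll":0,"jaw":0},
    {"delta_pos":[0,11,0.02],"roll":0,"jaw":0},
    {"delta_pos":[0,13,-0.01],"roll":0,"jaw":0}
  ]
}}

```text
time_s: 13.47
ee_pos: [475.5, 241.3, 84.6]
ee_rot: [180.0, 0.0, 97.0]
force: [-0.8, -0.7, 0.2]
gripper_width: 15.9
gripper_force: 40.0
```

```bash
python3 - <<'E'
from h import *
f=grab('scene'); s=env.state(); print(s['force'],s['ee_pos'])
cv2.imwrite('pics/c3.png',cv2.resize(f['img'][200:360,220:380],(600,600),interpolation=2))
E
```

```text
[-0.39579067 -0.1666266   0.53111514] [476.02129333 241.3928306   84.67544798]
```

View pics/c3.png

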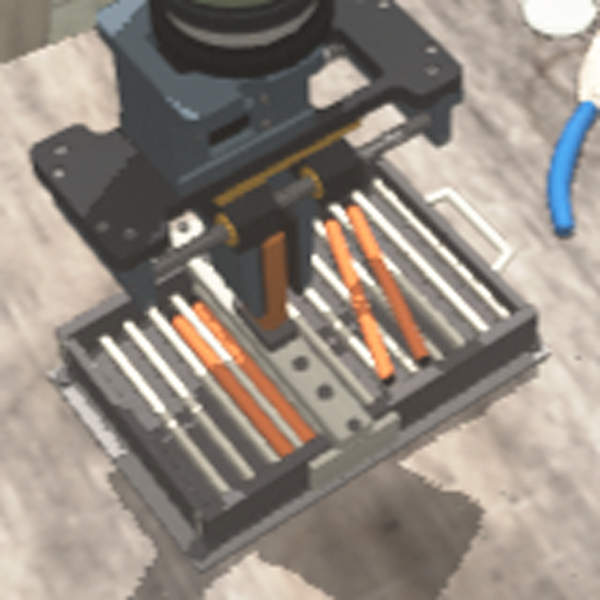

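Two carbons lie in grooves behind the head (~(250,390)), the third is under it, and two are still ahead (~(370,300)). The comb is working, so I carry on.

Emit:
{"method": "arm_command", "body": {
  "rows": [
    {"delta_pos":[0,2,-0.01],"roll":0,"jaw":0},
    {"delta_pos":[0,4,-0.04],"roll":0,"jaw":0},
    {"delta_pos":[0,6,-0.08],"roll":0,"jaw":0},
    {"delta_pos":[0,8,-0.11],"roll":0,"jaw":0},
    {"delta_pos":[0,10,-0.15],"roll":0,"jaw":0},
    {"delta_pos":[0,12,-0.18],"roll":0,"jaw":0},
    {"delta_pos":[0,14,-0.22],"roll":0,"jaw":0}
  ]
}}

```text
time_s: 14.1
ee_pos: [489.3, 243.0, 84.9]
ee_rot: [180.0, 0.0, 97.0]
force: [-1.3, 0.3, 2.4]
gripper_width: 15.7
gripper_force: 40.0
```

Emit:
{"method": "arm_command", "body": {
  "rows": [
    {"delta_pos":[0,2,-0.03],"roll":0,"jaw":0},
    {"delta_pos":[0,4,-0.06],"roll":0,"jaw":0},
    {"delta_pos":[0,6,-0.1],"roll":0,"jaw":0},
    {"delta_pos":[0,8,-0.13],"roll":0,"jaw":0},
    {"delta_pos":[0,10,-0.17],"roll":0,"jaw":0}
  ]
}}

```text
time_s: 14.52
ee_pos: [499.2, 244.2, 85.1]
ee_rot: [180.0, 0.0, 97.0]
force: [-1.0, -1.2, 2.3]
gripper_width: 15.9
gripper_force: 40.0
```

Emit:
{"method": "arm_command", "body": {
  "rows": [
    {"delta_pos":[0,2,-0.1],"roll":0,"jaw":0},
    {"delta_pos":[0,4,-0.16],"roll":0,"jaw":0},
    {"delta_pos":[0,6,-0.2],"roll":0,"jaw":0},
    {"delta_pos":[0,8,-0.23],"roll":0,"jaw":0},
    {"delta_pos":[0,10,-0.27],"roll":0,"jaw":0},
    {"delta_pos":[0,12,-0.31],"roll":0,"jaw":0}
  ]
}}

```text
time_s: 15.02
ee_pos: [511.1, 245.6, 85.3]
ee_rot: [-180.0, 0.0, 97.0]
force: [-1.5, 0.5, 2.5]
gripper_width: 15.6
gripper_force: 40.0
```

Emit:
{"method": "arm_command", "body": {
  "rows": [
    {"delta_pos":[0,2,-0.03],"roll":0,"jaw":0},
    {"delta_pos":[0,4,-0.07],"roll":0,"jaw":0},
    {"delta_pos":[0,6,-0.1],"roll":0,"jaw":0},
    {"delta_pos":[0,8,-0.14],"roll":0,"jaw":0},
    {"delta_pos":[0,10,-0.17],"roll":0,"jaw":0}
  ]
}}

```text
time_s: 15.43
ee_pos: [521.1, 246.8, 85.5]
ee_rot: [180.0, 0.0, 97.0]
force: [-1.2, -0.4, 2.8]
gripper_width: 15.8
gripper_force: 40.0
```

Emit:
{"method": "arm_command", "body": {
  "rows": [
    {"delta_pos":[0,2,-0.12],"roll":0,"jaw":0},
    {"delta_pos":[0,4,-0.2],"roll":0,"jaw":0},
    {"delta_pos":[0,6,-0.24],"roll":0,"jaw":0},
    {"delta_pos":[0,8,-0.28],"roll":0,"jaw":0},
    {"delta_pos":[0,10,-0.32],"roll":0,"jaw":0},
    {"delta_pos":[0,12,-0.35],"roll":0,"jaw":0}
  ]
}}

```text
time_s: 15.93
ee_pos: [533.0, 248.3, 85.7]
ee_rot: [-180.0, 0.0, 97.0]
force: [-1.6, -0.0, 3.2]
gripper_width: 15.7
gripper_force: 40.0
```

Emit:
{"method": "arm_command", "body": {
  "rows": [
    {"delta_pos":[0,2,-0.03],"roll":0,"jaw":0},
    {"delta_pos":[0,4,-0.07],"roll":0,"jaw":0},
    {"delta_pos":[0,6,-0.1],"roll":0,"jaw":0},
    {"delta_pos":[0,8,-0.14],"roll":0,"jaw":0},
    {"delta_pos":[0,10,-0.17],"roll":0,"jaw":0}
  ]
}}

```text
time_s: 16.35
ee_pos: [542.9, 249.5, 85.9]
ee_rot: [180.0, 0.0, 97.0]
force: [-1.1, 0.1, 1.6]
gripper_width: 16.0
gripper_force: 40.0
```

```bash
python3 - <<'E'
from h import *
f=grab('scene'); s=env.state(); print(s['force'],s['ee_pos'],s['torque'])
cv2.imwrite('pics/c4.png',cv2.resize(f['img'][190:350,220:380],(600,600),interpolation=2))
E
```

```text
[-0.62830258 -0.57511654  0.57564542] [543.46418648 249.5730393   85.96676041] [-0.31662474 -0.03132926 -0.02580795]
```

View pics/c4.png

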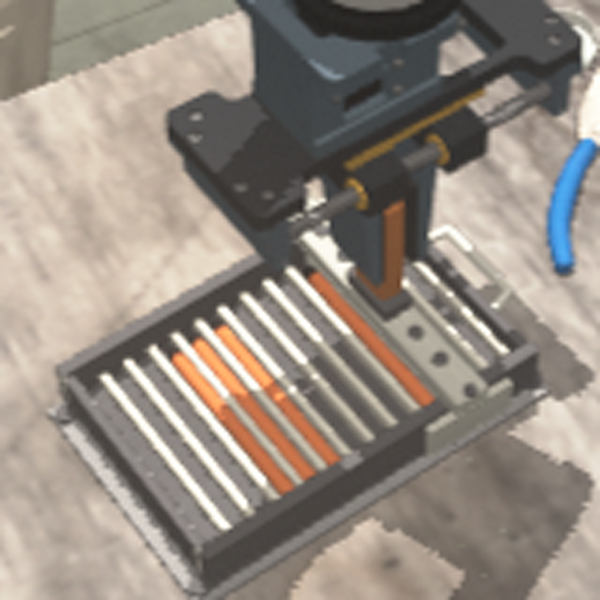

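Three carbons are grooved at (190–330, 330–490), a fourth just behind the head at (370,340), and the fifth under or ahead of it. On to the far end.

Emit:
{"method": "arm_command", "body": {
  "rows": [
    {"delta_pos":[0,2,-0.03],"roll":0,"jaw":0},
    {"delta_pos":[0,4,-0.07],"roll":0,"jaw":0},
    {"delta_pos":[0,6,-0.1],"roll":0,"jaw":0},
    {"delta_pos":[0,8,-0.14],"roll":0,"jaw":0},
    {"delta_pos":[0,10,-0.17],"roll":0,"jaw":0},
    {"delta_pos":[0,12,-0.21],"roll":0,"jaw":0}
  ]
}}

```text
time_s: 16.9
ee_pos: [554.9, 251.0, 86.2]
ee_rot: [180.0, 0.0, 97.0]
force: [-0.9, -0.1, 1.1]
gripper_width: 15.9
gripper_force: 40.0
```

Emit:
{"method": "arm_command", "body": {
  "rows": [
    {"delta_pos":[0,2,-0.03],"roll":0,"jaw":0},
    {"delta_pos":[0,4,-0.07],"roll":0,"jaw":0},
    {"delta_pos":[0,6,-0.1],"roll":0,"jaw":0},
    {"delta_pos":[0,8,-0.14],"roll":0,"jaw":0},
    {"delta_pos":[0,10,-0.17],"roll":0,"jaw":0}
  ]
}}

```text
time_s: 17.32
ee_pos: [564.8, 252.2, 86.4]
ee_rot: [180.0, 0.0, 97.0]
force: [-1.0, -0.3, 2.0]
gripper_width: 16.0
gripper_force: 40.0
```

Emit:
{"method": "arm_command", "body": {
  "rows": [
    {"delta_pos":[0,2,-0.04],"roll":0,"jaw":0},
    {"delta_pos":[0,4,-0.08],"roll":0,"jaw":0},
    {"delta_pos":[0,6,-0.12],"roll":0,"jaw":0},
    {"delta_pos":[0,8,-0.15],"roll":0,"jaw":0},
    {"delta_pos":[0,9,-0.17],"roll":0,"jaw":0},
    {"delta_pos":[0,9,-0.17],"roll":0,"jaw":0}
  ]
}}

```text
time_s: 17.82
ee_pos: [574.0, 253.3, 86.5]
ee_rot: [180.0, 0.0, 97.0]
force: [-0.2, 0.2, 0.3]
gripper_width: 15.9
gripper_force: 40.0
```

```bash
python3 - <<'E'
from h import *
f=grab('scene'); s=env.state(); print(s['force'],s['ee_pos'],s['torque'])
cv2.imwrite('pics/c5.png',cv2.resize(f['img'][190:350,220:380],(600,600),interpolation=2))
E
```

```text
[-1.01335865 -0.38602547  0.91881301] [573.96662564 253.29942771  86.53649406] [-0.28399044 -0.26686656 -0.02417283]
```

View pics/c5.png

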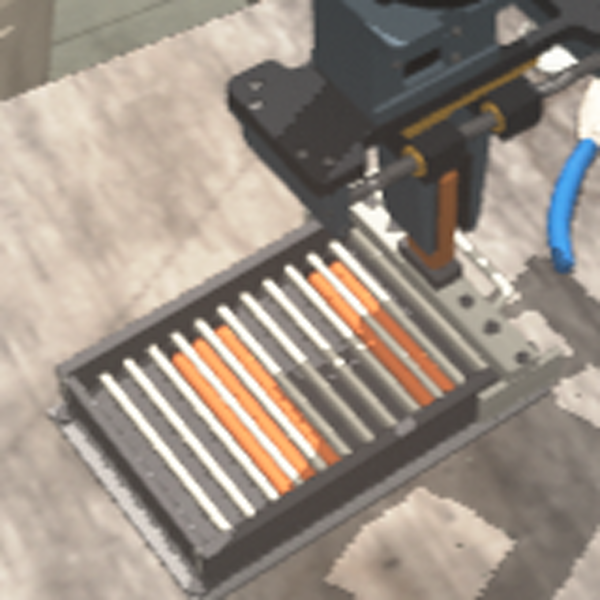

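All five carbons lie in separate grooves, three at (180–330, 330–490) and two at (320–450, 270–400). I lift clear and take the rake to its free spot left of the tray.

Emit:
{"method": "arm_command", "body": {
  "rows": [
    {"delta_pos":[0,0,-3],"roll":0,"jaw":0},
    {"delta_pos":[0,0,-15],"roll":0,"jaw":0},
    {"delta_pos":[0,0,-35],"roll":0,"jaw":0},
    {"delta_pos":[0,0,-60],"roll":0,"jaw":0},
    {"delta_pos":[0,0,-80],"roll":0,"jaw":0},
    {"delta_pos":[14,-7,-85],"roll":-1,"jaw":0},
    {"delta_pos":[29,-14,-85],"roll":-2,"jaw":0},
    {"delta_pos":[44,-21,-85],"roll":-3,"jaw":0},
    {"delta_pos":[59,-28,-85],"roll":-4,"jaw":0},
    {"delta_pos":[74,-35,-85],"roll":-5,"jaw":0},
    {"delta_pos":[89,-42,-85],"roll":-6,"jaw":0},
    {"delta_pos":[104,-49,-85],"roll":-7,"jaw":0},
    {"delta_pos":[119,-56,-85],"roll":-8,"jaw":0},
    {"delta_pos":[134,-63,-85],"roll":-9,"jaw":0},
    {"delta_pos":[149,-70,-85],"roll":-10,"jaw":0},
    {"delta_pos":[164,-77,-85],"roll":-11,"jaw":0},
    {"delta_pos":[179,-84,-85],"roll":-12,"jaw":0},
    {"delta_pos":[191,-89.4,-85],"roll":-13,"jaw":0},
    {"delta_pos":[191,-89.4,-85],"roll":-14,"jaw":0},
    {"delta_pos":[191,-89.4,-85],"roll":-15,"jaw":0}
  ]
}}

```text
time_s: 19.53
ee_pos: [460.5, 432.6, 170.4]
ee_rot: [-179.9, -0.1, 172.3]
force: [0.1, -1.2, -2.9]
gripper_width: 16.0
gripper_force: 40.0
```

Emit:
{"method": "arm_command", "body": {
  "rows": [
    {"delta_pos":[0,0,0],"roll":0,"jaw":0},
    {"delta_pos":[0,0,15],"roll":0,"jaw":0},
    {"delta_pos":[0,0,30],"roll":0,"jaw":0},
    {"delta_pos":[0,0,50],"roll":0,"jaw":0},
    {"delta_pos":[0,0,70],"roll":0,"jaw":0},
    {"delta_pos":[0,0,85],"roll":0,"jaw":0},
    {"delta_pos":[0,0,95],"roll":0,"jaw":0},
    {"delta_pos":[0,0,100],"roll":0,"jaw":0},
    {"delta_pos":[0,0,102],"roll":0,"jaw":0},
    {"delta_pos":[0,0,102],"roll":0,"jaw":0},
    {"delta_pos":[0,0,102],"roll":0,"jaw":0}
  ]
}}

```text
time_s: 20.45
ee_pos: [462.1, 432.5, 70.4]
ee_rot: [179.9, 0.1, 171.9]
force: [-0.3, -0.3, -3.1]
gripper_width: 15.8
gripper_force: 40.0
```

Emit:
{"method": "arm_command", "body": {
  "rows": [
    {"delta_pos":[0,0,1],"roll":0,"jaw":0},
    {"delta_pos":[0,0,2],"roll":0,"jaw":0},
    {"delta_pos":[0,0,3],"roll":0,"jaw":0},
    {"delta_pos":[0,0,4],"roll":0,"jaw":0},
    {"delta_pos":[0,0,4],"roll":0,"jaw":0},
    {"delta_pos":[0,0,4],"roll":0,"jaw":0}
  ]
}}

```text
time_s: 20.95
ee_pos: [461.6, 432.0, 65.5]
ee_rot: [-180.0, -0.0, 172.0]
force: [0.3, -0.8, -2.8]
gripper_width: 15.8
gripper_force: 40.0
```

Emit:
{"method": "arm_command", "body": {
  "rows": [
    {"delta_pos":[0,0,0.5],"roll":0,"jaw":0},
    {"delta_pos":[0,0,0.6],"roll":0,"jaw":0},
    {"delta_pos":[0,0,0.6],"roll":0,"jaw":0},
    {"delta_pos":[0,0,0.6],"roll":0,"jaw":0}
  ]
}}

```text
time_s: 21.28
ee_pos: [461.7, 432.1, 65.0]
ee_rot: [180.0, 0.0, 171.9]
force: [-0.4, -0.3, -3.2]
gripper_width: 15.6
gripper_force: 40.0
```

Emit:
{"method": "arm_command", "body": {
  "rows": [
    {"delta_pos":[0,0,0.3],"roll":0,"jaw":0},
    {"delta_pos":[0,0,0.5],"roll":0,"jaw":0},
    {"delta_pos":[0,0,0.5],"roll":0,"jaw":0},
    {"delta_pos":[0,0,0.5],"roll":0,"jaw":0}
  ]
}}

```text
time_s: 21.62
ee_pos: [461.7, 432.1, 64.9]
ee_rot: [180.0, 0.0, 172.0]
force: [-1.0, -0.8, 1.4]
gripper_width: 15.7
gripper_force: 40.0
```

The feet are on the bench. I open the fingers, then rise.

Emit:
{"method": "arm_command", "body": {
  "rows": [
    {"delta_pos":[0,0,-0.2],"roll":0,"jaw":20},
    {"delta_pos":[0,0,-0.2],"roll":0,"jaw":25},
    {"delta_pos":[0,0,-0.2],"roll":0,"jaw":35},
    {"delta_pos":[0,0,-0.2],"roll":0,"jaw":50},
    {"delta_pos":[0,0,-0.2],"roll":0,"jaw":65},
    {"delta_pos":[0,0,-0.2],"roll":0,"jaw":80},
    {"delta_pos":[0,0,-0.2],"roll":0,"jaw":80},
    {"delta_pos":[0,0,-0.2],"roll":0,"jaw":80},
    {"delta_pos":[0,0,-0.2],"roll":0,"jaw":80},
    {"delta_pos":[0,0,-0.2],"roll":0,"jaw":80},
    {"delta_pos":[0,0,-10],"roll":0,"jaw":80},
    {"delta_pos":[0,0,-30],"roll":0,"jaw":80},
    {"delta_pos":[0,0,-60],"roll":0,"jaw":80},
    {"delta_pos":[0,0,-90],"roll":0,"jaw":80},
    {"delta_pos":[0,0,-120],"roll":0,"jaw":80},
    {"delta_pos":[0,0,-150],"roll":0,"jaw":80},
    {"delta_pos":[0,0,-150],"roll":0,"jaw":80},
    {"delta_pos":[0,0,-150],"roll":0,"jaw":80},
    {"delta_pos":[0,0,-150],"roll":0,"jaw":80}
  ]
}}

```text
time_s: 23.2
ee_pos: [461.3, 431.7, 214.3]
ee_rot: [-180.0, -0.0, 172.0]
force: [-0.8, -0.5, -0.7]
gripper_width: 72.9
gripper_force: 0.0
```

```bash
python3 - <<'E'
from h import *
f=grab('scene'); s=env.state(); print(s['time_s'],s['force'],s['ee_pos'],s['gripper_width'])
cv2.imwrite('pics/c6.png',cv2.resize(f['img'][120:360,150:450],(750,600),interpolation=2))
E
```

```text
23.25 [-0.65432416  0.4844102   0.09451071] [461.04579342 431.44538251 213.41734091] 72.85427765560826
```

View pics/c6.png

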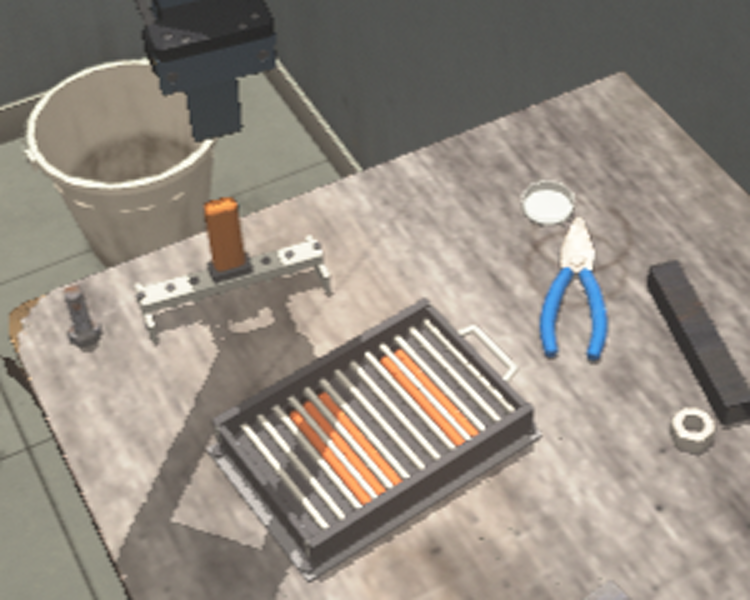

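The rake stands upright, the gripper is clear and the bystanders are undisturbed. The carbon count at left, around (340,450), is unclear, so I check it by colour along the tray.

```bash
python3 - <<'E'
from h import *
th=np.radians(7.1); X=np.array([np.cos(th),np.sin(th)]);Y=np.array([-np.sin(th),np.cos(th)])
ims=[]
for n in('top','scene'):
    f=grab(n); w=world(f); d=w[...,:2]-[493.7,240.8]; tx=d@X;ty=d@Y
    h=cv2.cvtColor(f['img'],cv2.COLOR_BGR2HSV)
    o=(h[...,1]>120)&(h[...,0]<20)&(abs(tx)<95)&(abs(ty)<62)
    print(n,np.histogram(tx[o],bins=np.arange(-91,92,3.5))[0].reshape(-1,4).tolist(), 'z',np.percentile(w[...,2][o],[5,50,95]))
    # rectified tray at z=24
    g=[];S=3
    xs=np.arange(95,-95,-1/S);ys=np.arange(66,-66,-1/S)
    gx,gy=np.meshgrid(xs,ys,indexing='ij')
    P=np.stack([493.7+gx*X[0]+gy*Y[0],240.8+gx*X[1]+gy*Y[1],np.full_like(gx,24)],-1)
    c=P@np.array(f['R']).T+f['t']
    ims.append(cv2.remap(f['img'],(c[...,0]/c[...,2]*f['f']+f['cx']).astype(np.float32),(c[...,1]/c[...,2]*f['f']+f['cy']).astype(np.float32),cv2.INTER_CUBIC))
cv2.imwrite('pics/rect.png',np.hstack(ims))
E
```

```text
top [[0, 0, 0, 0], [0, 0, 0, 0], [0, 0, 0, 0], [0, 95, 104, 15], [20, 112, 78, 0], [19, 110, 80, 0], [0, 0, 0, 0], [0, 0, 0, 0], [0, 0, 0, 0], [0, 99, 98, 11], [20, 103, 78, 3], [0, 0, 0, 0], [0, 0, 0, 0]] z [21.55792911 24.85072004 27.92428233]
scene [[0, 0, 0, 0], [0, 0, 0, 0], [0, 0, 0, 0], [0, 75, 95, 17], [2, 89, 65, 4], [2, 90, 71, 0], [0, 0, 0, 0], [0, 0, 0, 0], [0, 0, 0, 0], [0, 72, 87, 15], [1, 84, 56, 0], [0, 0, 0, 0], [0, 0, 0, 0]] z [21.46315293 24.95636672 28.30215374]
```

View pics/rect.png

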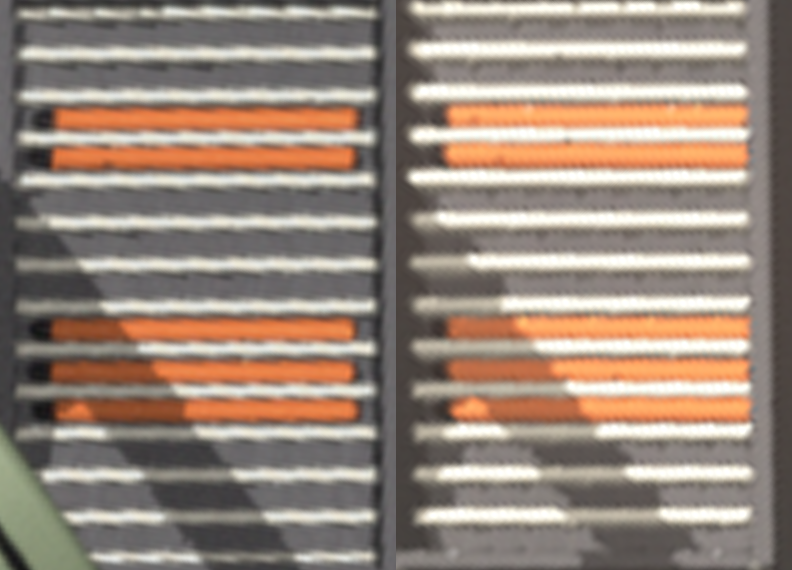

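Five carbons show in the rectified views, at rows 118, 157, 330, 370 and 410. Each is parallel in its own groove, down at the proper height. I hand the job in.

```bash
python3 -c "
from workcell import env
print(env.job_done())"
```

```text
the job is handed in; nothing more can be done
None
```

All five carbons lie in separate grooves and the rake stands upright beside the tray; the job is handed in (verdict not shown), though rim pressure briefly reached about 9 N, above the 3–8 N asked, early in the stroke.

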